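# Draw out the electrode arm of a titration stand

### The arm

A 7-joint arm with a two-finger parallel gripper is mounted at the origin on the work surface. World frame = base frame: x ahead of the robot, y to its left, z up, the work surface at z = 0. Lengths are in m, angles in rad, forces in N, time in s.
With the tool pointing down it reaches from about 0.4 to 0.85 m from the base axis. Payload 10.4 kg.
Tool frame: the origin (TCP) lies midway between the tips of the shut fingers; the grasp point (between the pads) lies 19 mm behind it; z points along the fingers, y is the line along which they close (so a half turn about z gives the same grasp; the last joint's range is limited). The gripper opens to 87 mm and grips with 3 to 60 N. Pads are 19 mm wide; open, the fingers measure 117 mm over their backs; the gripper's body (75 mm by 190 mm) begins 51 mm behind the grasp point.
Start: joints at [-1.169, 0.332, -0.065, 1.46, 0.022, 1.35, -0.088], TCP at [0.258, 0.569, 0.223] pointing down, gripper open.
Joint ranges: [-2.6, 2.6], [-0.5, 2.12], [-1.47, 1.34], [0.16, 2.42], [-1.27, 4.41], [0.06, 2.06], [-2.6, 2.6]. Speed limits (rad/s): [2.22, 2.22, 2.79, 2.79, 3.14, 3.14, 3.14].

### API

Orientations are given as a unit quaternion [x, y, z, w].
In Python, from bench import r gives the robot as it stands.
- The arm moves only by the tool arm_command, never from a script. Its argument "moves" is one flat list of numbers, 4 for each row, row after row: the shift along the tool's x, y, z in cm, then the turn about the tool's z in degrees. A call has 1 to 12 rows; each row shifts and turns the commanded pose from where the row before left it, along the tool's axes as they then stand; what a row does not reach is not made up. A row lasts 1/12 s, in which the tool goes at most 41.7 mm and 7.16 degrees, less where a joint would pass 70% of its speed; a pose out of reach is approached as far as the arm can. A call with a gripper value outside its range is refused whole. "fingers" is the opening in per cent of the stroke, from 0 (shut) to 100 (fully open), set as the call begins (left out, the last holds). The fingers move at their own pace and stop on an object; "squeeze" is the grip in N (left out, the last holds). Time passes only in rows, so rows that do not move let the fingers close. It gives the time, the measured TCP pose, the force, the opening and the grip force at its end, in the units of the state.
- r.read_state(): the state, without advancing time (a new reading comes with each control period).
- r.camera(name): name is "scene" or "top" or "wrist"; returns the picture (400x640x3 uint8, red, green, blue); there is no depth.
- r.camera_info(name): a dict with "fx", "fy", "cx", "cy" (pixels), "origin" and "attitude" of the camera in the world. Camera axes: x right, y up, looking along -z (the intrinsics and any distortion apply to the point x, -y, -z); pixel columns grow to the right and rows downward; lengths in m; the calibration is good to about 2 mm. A picture is of the moment at which its call begins: read the wrist's pose just before it. camera_info takes no time and is no camera call; for the wrist camera it gives the pose at the moment of the call.
- r.close_job(): hands the job in; it is judged then, once.
The state is a dict: "time": time; "joint_positions": joint angles; "joint_vel": joint speeds; "joint_torque": joint torques, N m; "ee_pos": TCP position; "eef_rot": TCP orientation; "ft_force": force on the tool from outside, world axes, zero at the start; "torque": the same for the moment, N m; "width": finger opening in m; "grip_force": force on a finger pad.
Only numpy, scipy, OpenCV 4.12 (cv2) and the standard library are available. Lean on these libraries where they do the work, as an engineer would, in place of code of your own. Each camera call takes 0.05 s, during which the arm holds its last target. There are 200 camera calls.

### The job

The lock button of the electrode arm sits under a snug hinged cover: lever the cover up with the blade of the spatula (keep the fingers off it) until it has tipped right back open, and put the spatula back on its rest. Then squeeze the lock button on the arm's head to release it and, keeping it squeezed, draw the arm out until its pointer stands at the long mark of the scale. The arm springs back when let go, so finish while still gripping the head with the pointer held still at that mark, and leave the bottles and the tumbler alone.

Things in the scene. Friction and masses are not known exactly. Their poses are not given: they have to be found in the camera images.
- stand: Grey titration stand, fixed. Origin on the bench, below the middle of the arm's head when home; -x its front (roughly to the robot), +y the way the arm draws out, z up (mm below in this frame). Base x -80..85, y -170..260, 12 thick. Front sill x -80..-50, y -50..50, top z 44. Rail x 54..78, y 75..255, top z 58. Free beside the head, front and back, down to z 54 with the cover open.
- sleeve_mouth (a point): Middle of the mouth of the stand's sleeve, from which the arm comes out: stand (0, -50, 95) mm. The sleeve is 32 mm wide, y -170..-50, top z 110; on its front a small metal catch for the lock reaches to y -32 (x -36..-16, z 90..102).
- cover (a joint): White hood over the arm's head, hinged at its rear lower edge: 0 shut, grows as it lifts, stop at 1.95 rad (tipped back). About 0.13 kg; lifting at the lip takes under 1 N. Past about 1.05 rad it falls open by itself; let go below about 0.8 it falls shut. Shut it spans stand x -80..72, y -45..45, z 54..131; front wall 3 mm thick, x -58..-55.
- cover_hinge (a point): Point on the cover's hinge axis, half way along it, at stand (70, 0, 50) mm. The axis runs along the stand's y.
- cover_lip (a point): Middle of the underside of the cover's lip, a flange at the foot of its front wall. Shut: stand (-67.5, 0, 54) mm; lip x -80..-55, y -45..45, 3 mm thick. Between it and the sill (z 44) is a slot 10 mm high, open to the front and inwards. The point circles the hinge at 137.6 mm radius as the cover opens.
- boom (a joint): Extension of the telescoping electrode arm, 0 home (start) to 0.13 m, along the stand's +y. Locked at home (about 2 mm of play) until the button is pushed in; then a spring pulls it home with 3 to 4 N.
- boom_grip (a point): Middle of the arm's grey head, stand (0, 0, 97) mm when home; moves with the arm. Head 32 (x) x 40 (y) mm, z 75..115; with the lock button on its front 40 mm wide in x, 34 with the button in. Grip it from above, fingers closing along stand x: that pushes the button in. A narrow bar leads in +y to the electrode ring, 32 mm across, centred 75 mm from here at z 83.
- button (a joint): Travel of the lock button, a black block 26 x 26 mm on the front of the head: 0 out, 0.006 m fully in (5 N), moving to stand +x. The arm is free beyond about 0.0045. It comes out again when not pressed.
- button_face (a point): Middle of the button's outer (front) face, at stand (-24, 0, 97) mm at the start.
- pointer (a point): Tip of the dark pointer that stands out from the electrode ring toward the scale; stand (56, 75, 70) mm when home; it moves with the arm.
- scale: Aluminium scale strip on the stand's rail, 28 mm (x) by 130 mm (y), 4 mm thick, axes as the stand's; origin under its centre. Short black marks every 10 mm and one full-width long mark at its centre. Its place along the rail differs each time.
- mark (a point): Middle of the long mark, on top of the scale strip (z 62), axes as the stand's. From home the arm must travel about 70 to 110 mm along the stand's +y to bring the pointer to the same y.
- rest: White plastic spatula rest, fixed, base 140 x 70 mm, 6 thick, origin centre of underside; two cradles 10 mm thick (x) and 44 wide at x -47 and +50, notches along x 20 mm wide, floor z 30, cheeks to z 40. Between them nothing above z 6.
- spatula: Lab spatula, 205 mm long, about 0.08 kg, lying level in both cradles. Origin: middle of the handle, 37 mm above the bench, within 2 mm of over the rest's origin; x to the blade tip, as the rest's x. Dark wood handle 120 x 14 x 14 mm (x -60..60); steel blade 18 x 2.5 mm in the handle's mid-plane, to x 145. Balances about x 22. Free to grip at x -40..43.
- blade_tip (a point): Middle of the blade's tip, 145 mm ahead of the spatula's origin.
- reagent: Bystander: reagent bottle, 52 mm across, 125 mm tall; origin centre of underside.
- dropper: Bystander: dark dropper bottle, 44 mm across, 130 mm tall; origin centre of underside.
- tumbler: Bystander: glass tumbler, 80 mm across, with glass pipettes in it to 175 mm height; origin centre of underside.
Not all that is in view belongs to the job. Of the things that look like the spatula, the middle-sized one is meant.

How it is judged:
By the outcome, as a careful person would: the job done as asked, in the order asked, and still so for the second after the job is handed in, while the arm keeps its last pose, push and grip.
It also fails if it takes over 58 s, if anything falls off the work surface, if the arm or the gripper's body presses on something with over 40 N, if the wrist force passes 120 N, or if a joint passes its speed limit or range.

## Working session

There is one attempt and no reset: what is moved stays moved. The work goes in short steps, Python scripts to look and compute and a tool call to move; the robot and the scene stay as the last step left them, time stands still between calls to the robot, and variables do not carry over. Pictures are saved under pics/ and viewed, at most 10 in all, crops included, and the job is handed in when it is done.

Besides the shell and the picture viewer there is one more tool, called after "Emit:" by a JSON object that holds its "op" and its "data". arm_command: Moves the arm, as the interface text tells. Its arguments: {"type":"object","properties":{"moves":{"type":"array"},"fingers":{"type":"number"},"squeeze":{"type":"number"}},"required":["moves"]}

```bash
mkdir -p pics; ls; python3 - <<'E'
from bench import r
import cv2,numpy as np
s=r.read_state();print(s['time'],s['ee_pos'],s['eef_rot'],s['width'])
for n in("scene","top"):
    im=r.camera(n);cv2.imwrite(f'pics/{n}0.png',im[:,:,::-1]);i=r.camera_info(n);print(n,i)
print(r.camera_info('wrist'))
E
```

```text
pics
0.0 [0.25741368 0.56907814 0.22174616] [ 2.10775579e-01  9.77534206e-01 -7.20680128e-04 -1.08585054e-04] 0.08719497882187657
scene {'fx': 365.9474897270901, 'fy': 365.9474897270901, 'cx': 310.46776404810277, 'cy': 200.18814055351012, 'origin': array([ 1.11672558, -0.09507029,  0.91949283]), 'attitude': array([0.24201544, 0.21383257, 0.61761334, 0.71711779])}
top {'fx': 456.5843990253468, 'fy': 456.5843990253468, 'cx': 327.5416238350709, 'cy': 206.29062718106408, 'origin': array([0.28767596, 0.00427329, 1.19636463]), 'attitude': array([ 0.06396476, -0.06249887, -0.70416062,  0.70438641])}
{'fx': 291.83732184861026, 'fy': 291.83732184861026, 'cx': 318.5891070656745, 'cy': 203.78824172227544, 'origin': array([0.18972802, 0.59923161, 0.3836018 ]), 'attitude': array([-0.11674563, -0.07500916,  0.53688344,  0.83216601])}
```

View pics/top0.png

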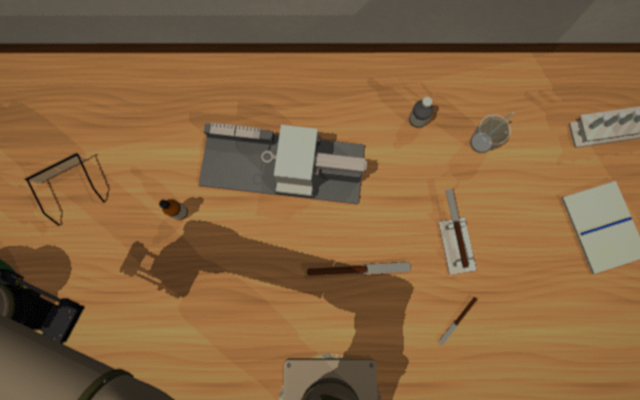

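View pics/scene0.png

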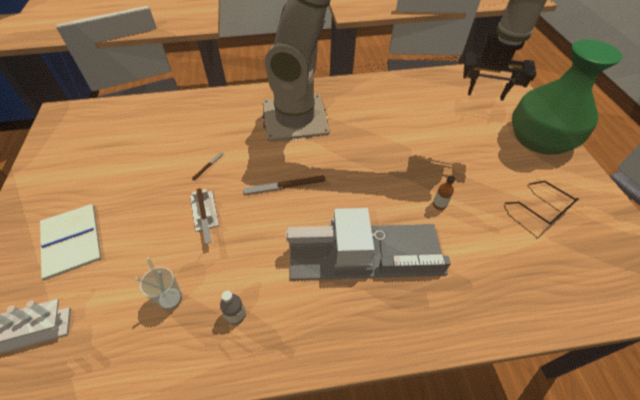

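Top view: stand at around (283,162), with the cover at (296,160), sleeve to the right and scale at (235,131). Rest with spatula at (457,245), blade pointing up (world +x). Dropper bottle (173,209), reagent (422,112), tumbler (490,133).

```bash
cat > h.py <<'E'
import numpy as np,cv2
from bench import r
from scipy.spatial.transform import Rotation as R
F=np.diag([1,-1,-1.])
def unp(i,uv,z):
    uv=np.atleast_2d(uv).astype(float)
    d=np.c_[(uv[:,0]-i['cx'])/i['fx'],-(uv[:,1]-i['cy'])/i['fy'],-np.ones(len(uv))]
    d=R.from_quat(i['attitude']).apply(d);o=np.array(i['origin'])
    return o+d*((z-o[2])/d[:,2])[:,None]
def prj(i,P):
    p=R.from_quat(i['attitude']).inv().apply(np.atleast_2d(P)-i['origin'])
    return np.c_[i['cx']-i['fx']*p[:,0]/p[:,2],i['cy']+i['fy']*p[:,1]/p[:,2]]
def T(x,y,a,P):
    P=np.atleast_2d(P).astype(float);c,s=np.cos(a),np.sin(a)
    return np.c_[x+c*P[:,0]-s*P[:,1],y+s*P[:,0]+c*P[:,1],P[:,2]]
E
python3 - <<'E'
from h import *
i=r.camera_info('top')
print(unp(i,[(200,186),(360,202)],.012))
print(unp(i,[(474,271),(447,273),(441,222)],.003))
print(unp(i,[(450,190),(464,265)],.037))
im=cv2.imread('pics/top0.png')
c=np.zeros((600,800,3),np.uint8)
a=cv2.resize(im[115:210,195:375],None,fx=4,fy=4,interpolation=2);c[:380,:720]=a
b=cv2.resize(im[185:280,430:490].transpose(1,0,2),None,fx=3.6,fy=3.6,interpolation=2);c[384:600,:342]=b
s=cv2.imread('pics/scene0.png')[180:250,180:225];b=cv2.resize(s,None,fx=3,fy=3,interpolation=2);c[384:594,350:485]=b
cv2.imwrite('pics/crop1.png',c)
E
```

```text
[[ 0.55686096  0.34596208  0.012     ]
 [ 0.5135997  -0.07889927  0.012     ]]
[[ 0.33356326 -0.37231571  0.003     ]
 [ 0.32840816 -0.302239    0.003     ]
 [ 0.4616245  -0.29255551  0.003     ]]
[[ 0.5405677  -0.3111184   0.037     ]
 [ 0.3472285  -0.33724798  0.037     ]]
```

View pics/crop1.png

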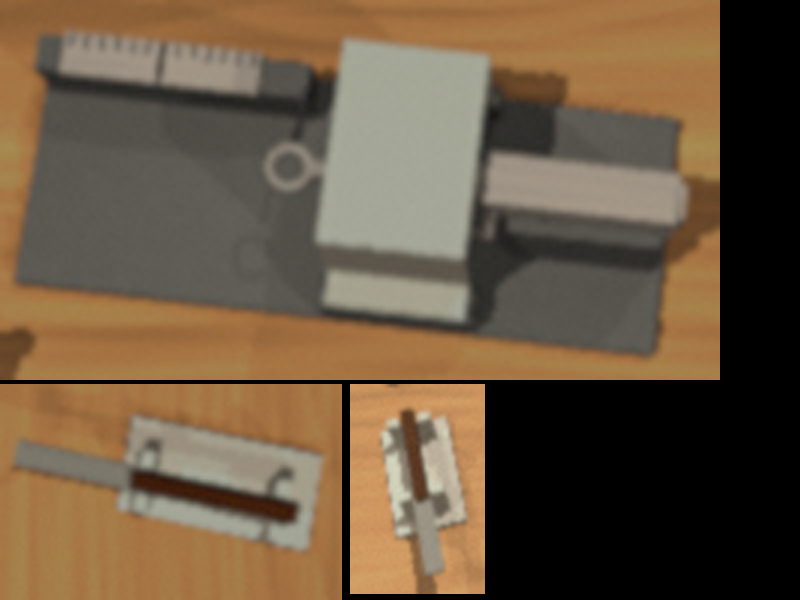

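```bash
cat > fit.py <<'E'
from h import *
from scipy.optimize import least_squares
i=r.camera_info('top')
c=lambda u,v:(195+u/4-.375,115+v/4-.375)
M=[((16,283),(-80,260,12)),((653,354),(-80,-170,12)),((680,120),(85,-170,12)),((322,304),(-80,45,57)),((468,322),(-80,-45,57)),((316,243),(-58,45,131)),((466,260),(-58,-45,131)),((290,166),(0,75,83))]
uv=np.array([c(*m[0]) for m in M]);P=np.array([m[1] for m in M])/1e3
f=lambda q:(prj(i,T(*q,P))-uv).ravel()
s=least_squares(f,[.6,.1,.1],loss='soft_l1');print(s.x,f(s.x).reshape(-1,2).round(1))
x,y,a=s.x
for u in[(161,42),(158,84),(161,63)]:
    w=unp(i,c(*u),.062)[0];print('mark stand',T(0,0,-a,w-[x,y,0])*1e3)
d=lambda u,v:(430+(v-384)/3.6-.36,185+u/3.6-.36)
print('butt,junction,tip',unp(i,[d(297,512),d(132,480),d(15,455)],[.044,.044,.037]))
print('rest corners',unp(i,[d(133,415),d(323,455),d(308,550),d(119,510)],.006))
for n,uv,z in(('dropper base',(181,214),0),('reagent',(418,122),0),('tumbler',(482,143),0)): print(n,unp(i,uv,z))
E
python3 fit.py
```

```text
[ 0.60837576  0.084606   -0.11621671] [[-0.9 -0.2]
 [ 0.7  0.5]
 [ 0.3 -0.6]
 [ 0.8  0.2]
 [-0.8 -0.3]
 [ 0.  -0. ]
 [-0.3 -0. ]
 [ 0.2  0.4]]
mark stand [[ 80.20008544 174.5194221   62.        ]]
mark stand [[ 51.63687221 172.09015559  62.        ]]
mark stand [[ 66.00091558 172.33169969  62.        ]]
butt,junction,tip [[ 0.34155045 -0.33789622  0.044     ]
 [ 0.45744067 -0.32142087  0.044     ]
 [ 0.54373761 -0.30961275  0.037     ]]
rest corners [[ 0.46229045 -0.28462567  0.006     ]
 [ 0.32483077 -0.30739595  0.006     ]
 [ 0.33550817 -0.37600452  0.006     ]
 [ 0.47265944 -0.3545922   0.006     ]]
dropper base [[0.48338289 0.39609447 0.        ]]
reagent [[ 0.74016873 -0.24216231  0.        ]]
tumbler [[ 0.67985931 -0.41467607  0.        ]]
```

Stand at (0.608, 0.085), yaw −0.116 rad, fitted to sub-pixel residuals. Spatula origin at about (0.400, −0.330), yaw about 0.15, which agrees with the rest's centre. The mark is at stand y of about 173, so the travel is about 98 mm, inside the expected range.

```bash
cat > plan.py <<'E'
from h import *
import sys
def pose():
    s=r.read_state();A=R.from_quat(s['eef_rot']).as_matrix()
    return np.array(s['ee_pos']),np.degrees(np.arctan2(A[1,0],A[0,0])),s
def plan(wps):  # wps: (x,y,z,heading deg,nrows); print rows (cm, deg), rounding carried forward
    p,h,s=pose();print('pose',p.round(4),'hd',round(h,2),'t',s['time'])
    p0,h0=p.copy(),h
    for x,y,z,hd,n in wps:
        g=np.array([x,y,z]);out=[];st,sh=p0.copy(),h0
        for k in range(1,n+1):
            tg=st+(g-st)*k/n;th=sh+((hd-sh+180)%360-180 if abs(hd-sh)>360 else hd-sh)*k/n
            a=np.radians(h0);X=np.array([np.cos(a),np.sin(a),0]);Y=np.array([np.sin(a),-np.cos(a),0])
            d=tg-p0;v=np.round([d@X*100,d@Y*100,-d[2]*100],2);t=np.round(h0-th,1)
            p0=p0+(X*v[0]+Y*v[1]-[0,0,v[2]])/100;h0-=t
            out+=[*v,t]
        print(n,'->',(x,y,z,hd),[float(q) for q in out])
if __name__=='__main__': plan(eval(sys.argv[1]))
E
python3 plan.py "[(.5,.15,.22,105,12),(.46,-.25,.2,22,12)]"
```

```text
pose [0.2574 0.5691 0.2218] hd 155.66 t 0.1
12 -> (0.5, 0.15, 0.22, 105) [-3.28, -2.35, 0.02, 4.2, -3.45, -2.1, 0.01, 4.2, -3.59, -1.85, 0.02, 4.3, -3.71, -1.57, 0.01, 4.2, -3.82, -1.29, 0.02, 4.2, -3.91, -1.01, 0.01, 4.2, -3.97, -0.72, 0.02, 4.3, -4.02, -0.43, 0.01, 4.2, -4.03, -0.12, 0.02, 4.2, -4.03, 0.17, 0.01, 4.2, -4.01, 0.46, 0.02, 4.2, -3.97, 0.75, 0.01, 4.3]
12 -> (0.46, -0.25, 0.2, 22) [-3.13, -1.18, 0.17, 6.9, -3.26, -0.8, 0.16, 6.9, -3.32, -0.4, 0.17, 6.9, -3.35, 0.0, 0.17, 7.0, -3.33, 0.41, 0.17, 6.9, -3.25, 0.81, 0.16, 6.9, -3.13, 1.19, 0.17, 6.9, -2.96, 1.56, 0.17, 6.9, -2.76, 1.9, 0.16, 6.9, -2.51, 2.22, 0.17, 6.9, -2.22, 2.51, 0.17, 6.9, -1.9, 2.75, 0.16, 7.0]
```

Emit:
{"op": "arm_command", "data": {"moves": [-3.3, -2.3, 0, 4.2, -3.4, -2.1, 0, 4.2, -3.6, -1.8, 0, 4.2, -3.7, -1.6, 0, 4.2, -3.8, -1.3, 0, 4.2, -3.9, -1, 0, 4.2, -4, -0.7, 0, 4.2, -4, -0.4, 0, 4.2, -4, -0.1, 0, 4.2, -4, 0.2, 0, 4.2, -4, 0.5, 0, 4.2, -4, 0.7, 0, 4.2], "fingers": 60}}

```text
time: 1.1
ee_pos: [0.5018, 0.1508, 0.2225]
eef_rot: [0.608, 0.794, 0.0, -0.0]
ft_force: [0.1, 1.0, 0.3]
width: 0.0522
grip_force: 0.0
```

Emit:
{"op": "arm_command", "data": {"moves": [-3.1, -1.2, 0.2, 6.9, -3.2, -0.8, 0.2, 6.9, -3.3, -0.4, 0.2, 6.9, -3.3, 0, 0.2, 6.9, -3.3, 0.4, 0.2, 6.9, -3.2, 0.8, 0.2, 6.9, -3.1, 1.2, 0.2, 6.9, -3, 1.6, 0.2, 6.9, -2.8, 1.9, 0.2, 6.9, -2.5, 2.2, 0.2, 6.9, -2.2, 2.5, 0.2, 6.9, -1.9, 2.7, 0, 6.9]}}

```text
time: 2.1
ee_pos: [0.4628, -0.2465, 0.2001]
eef_rot: [0.981, 0.192, -0.0, -0.0]
ft_force: [0.5, 0.6, -0.1]
width: 0.0521
grip_force: 0.0
```

```bash
python3 plan.py "[(.4218,-.3264,.15,8.6,6)]"
```

```text
pose [ 0.4628 -0.2465  0.2001] hd 22.13 t 2.1
6 -> (0.4218, -0.3264, 0.15, 8.6) [-1.14, 0.98, 0.84, 2.3, -1.09, 1.02, 0.83, 2.2, -1.05, 1.06, 0.84, 2.3, -1.02, 1.11, 0.83, 2.2, -0.96, 1.14, 0.84, 2.3, -0.93, 1.18, 0.83, 2.2]
```

Emit:
{"op": "arm_command", "data": {"moves": [-1.1, 1, 0.8, 2.3, -1.1, 1, 0.8, 2.3, -1, 1.1, 0.8, 2.3, -1, 1.1, 0.8, 2.2, -1, 1.1, 0.9, 2.2, -0.9, 1.2, 0.9, 2.2, 0, 0, 0, 0, 0, 0, 0, 0]}}

```text
time: 2.77
ee_pos: [0.423, -0.3253, 0.1497]
eef_rot: [0.997, 0.077, -0.001, -0.0]
ft_force: [0.5, -0.5, 0.3]
width: 0.0523
grip_force: 0.0
```

```bash
python3 - <<'E'
from plan import *
p,h,s=pose();print(p,h);i=r.camera_info('wrist');im=r.camera('wrist');np.save('w1.npy',[i],allow_pickle=True)
im=im[:,:,::-1].copy()
q=prj(i,T(.4,-.3297,.15,[(.145,0,.037),(-.06,0,.044),(.06,0,.044)]));print(q)
cv2.imwrite('pics/w1.png',im)
E
```

```text
[ 0.42297547 -0.32525036  0.14971154] 8.885875799707854
[[319.27209311  65.13454048]
 [318.17712068 281.17493114]
 [318.76993114 164.85490055]]
```

View pics/w1.png

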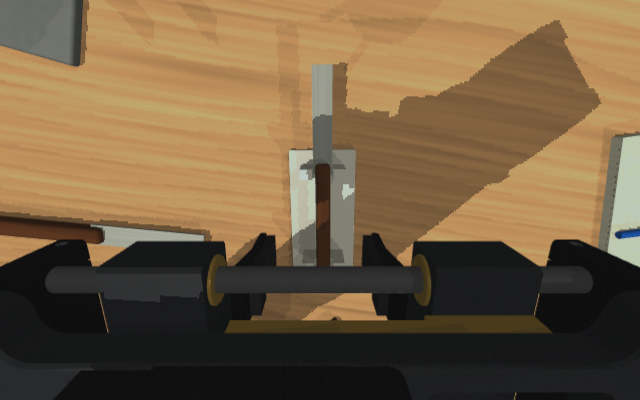

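Wrist view: spatula tip at (322,65), handle/blade junction at (322.5,164), handle further back at (323,260). That is about 3 px right of the prediction.

```bash
python3 - <<'E'
from plan import *
i=np.load('w1.npy',allow_pickle=True)[0]
q=unp(i,[(322,65),(322.5,164),(323,250)],[.037,.044,.044]);print(q)
d=q[0]-q[2];a=np.arctan2(d[1],d[0]);o=q[0]-.145*np.array([np.cos(a),np.sin(a),0]);o2=q[1]-.06*np.array([np.cos(a),np.sin(a),0]);print(a,np.degrees(a),o,o2)
o=(o+o2)/2;g=o+.022*np.array([np.cos(a),np.sin(a),0]);print(g)
plan([(g[0],g[1],.018,np.degrees(a),8)])
E
```

```text
[[ 0.54383885 -0.31033588  0.037     ]
 [ 0.46063    -0.32399163  0.044     ]
 [ 0.37595125 -0.3380386   0.044     ]]
0.1635339650599904 9.369806004977319 [ 0.40077343 -0.33394276  0.037     ] [ 0.40143051 -0.33375999  0.044     ]
[ 0.42280845 -0.33026964  0.0405    ]
pose [ 0.4238 -0.3247  0.1502] hd 8.98 t 2.8167
8 -> (np.float64(0.4228084469380281), np.float64(-0.330269640542912), 0.018, np.float64(9.369806004977319)) [-0.02, 0.07, 1.65, -0.0, -0.03, 0.06, 1.65, -0.1, -0.02, 0.07, 1.66, -0.0, -0.02, 0.07, 1.65, -0.1, -0.03, 0.07, 1.65, -0.0, -0.02, 0.06, 1.65, -0.1, -0.02, 0.07, 1.65, -0.0, -0.03, 0.07, 1.66, -0.1]
```

Emit:
{"op": "arm_command", "data": {"moves": [0, 0.1, 1.65, 0, 0, 0.1, 1.65, 0, 0, 0.1, 1.65, 0, 0, 0.1, 1.65, 0, 0, 0.1, 1.65, 0, 0, 0, 1.65, -0.2, 0, 0, 1.65, -0.2, 0, 0, 1.65, 0, 0, 0, 0, 0]}}

```text
time: 3.57
ee_pos: [0.4241, -0.3278, 0.0161]
eef_rot: [0.997, 0.083, -0.001, -0.001]
ft_force: [-0.6, 0.2, 0.1]
width: 0.0525
grip_force: 0.0
```

Emit:
{"op": "arm_command", "data": {"moves": [0, 0, 0, 0, 0, 0, 0, 0, 0, 0, 0, 0, 0, 0, 0, 0, 0, 0, 0, 0, 0, 0, 0, 0], "fingers": 0, "squeeze": 12}}

```text
time: 4.07
ee_pos: [0.4249, -0.33, 0.019]
eef_rot: [0.997, 0.082, 0.0, 0.0]
ft_force: [-0.7, -0.2, -0.9]
width: 0.0203
grip_force: 0.0
```

```bash
python3 - <<'E'
from plan import *
p,h,s=pose();print(p,h,s['ft_force'],s['torque'],s['width'],s['grip_force'],s['joint_positions'])
E
```

```text
[ 0.42487158 -0.32997503  0.01895449] 9.367923788881376 [-0.69152645 -0.18984175 -0.91627108] [-0.05771305  0.19123208 -0.0745038 ] 0.020258527401654642 0.0 [-0.0393863   0.43714504  0.73300835  1.9301408  -0.36743464  0.91023564
 -0.53072899]
```

Emit:
{"op": "arm_command", "data": {"moves": [0, 0, 0, 0, 0, 0, 0, 0, 0, 0, 0, 0, 0, 0, 0, 0]}}

```text
time: 4.4
ee_pos: [0.4247, -0.3299, 0.0187]
eef_rot: [0.997, 0.082, 0.0, -0.0]
ft_force: [-1.6, 2.5, 4.8]
width: 0.0138
grip_force: 12.0
```

Emit:
{"op": "arm_command", "data": {"moves": [0, 0, 0, 0, 0, 0, 0, 0, 0, 0, 0, 0], "squeeze": 50}}

```text
time: 4.65
ee_pos: [0.4247, -0.3299, 0.0187]
eef_rot: [0.997, 0.082, 0.0, -0.0]
ft_force: [-0.5, 1.8, 6.2]
width: 0.0131
grip_force: 50.0
```

```bash
python3 - <<'E'
from plan import *
p,h,s=pose();print(p,h,s['ft_force'],s['torque'],s['width'],s['grip_force'])
x,y,a=.60838,.0846,-.1162
g=lambda sx,sy,z:(*T(x,y,a,[sx/1e3,sy/1e3,0])[0,:2],z-.019)
# tip is .145-.024 ahead of grasp
t=g(-100-122,0,.049);print(t)
plan([(p[0],p[1],.12,9.4,5),(.42,-.1,.12,0,10),(t[0],t[1],.12,-6.6,8),(*t,-6.6,6)])
E
```

```text
[ 0.42473845 -0.32990628  0.01872244] 9.367031571311031 [-0.45024374  1.80780216  6.18584496] [ 0.28206583  0.41435766 -0.00241424] 0.013146786086095985 50.001572370529175
(np.float64(0.387877085176899), np.float64(0.11033838678931251), 0.030000000000000002)
pose [ 0.4247 -0.3299  0.0187] hd 9.37 t 4.65
5 -> (np.float64(0.424738448364605), np.float64(-0.32990627558695795), 0.12, 9.4) [0.0, 0.0, -2.03, -0.0, 0.0, 0.0, -2.02, -0.0, 0.0, 0.0, -2.03, -0.0, 0.0, 0.0, -2.02, -0.0, 0.0, 0.0, -2.03, -0.0]
10 -> (0.42, -0.1, 0.12, 0) [0.33, -2.28, 0.0, 0.9, 0.29, -2.28, 0.0, 1.0, 0.25, -2.28, 0.0, 0.9, 0.22, -2.29, 0.0, 0.9, 0.18, -2.29, 0.0, 1.0, 0.14, -2.3, 0.0, 0.9, 0.1, -2.3, 0.0, 1.0, 0.06, -2.3, 0.0, 0.9, 0.03, -2.3, 0.0, 0.9, -0.01, -2.29, 0.0, 1.0]
8 -> (np.float64(0.387877085176899), np.float64(0.11033838678931251), 0.12, -6.6) [-0.4, -2.63, 0.0, 0.8, -0.44, -2.62, 0.0, 0.8, -0.48, -2.62, 0.0, 0.9, -0.52, -2.61, 0.0, 0.8, -0.55, -2.6, 0.0, 0.8, -0.59, -2.6, 0.0, 0.8, -0.62, -2.58, 0.0, 0.8, -0.67, -2.58, 0.0, 0.9]
6 -> (np.float64(0.387877085176899), np.float64(0.11033838678931251), 0.030000000000000002, -6.6) [0.0, 0.0, 1.5, -0.0, 0.0, 0.0, 1.5, -0.0, 0.0, 0.0, 1.5, -0.0, 0.0, 0.0, 1.5, -0.0, 0.0, 0.0, 1.5, -0.0, 0.0, 0.0, 1.5, -0.0]
```

Emit:
{"op": "arm_command", "data": {"moves": [0, 0, -2, 0, 0, 0, -2, 0, 0, 0, -2, 0, 0, 0, -2, 0, 0, 0, -2, 0, 0.3, -2.3, 0, 1, 0.3, -2.3, 0, 1, 0.2, -2.3, 0, 1, 0.2, -2.3, 0, 1, 0.2, -2.3, 0, 1, 0.1, -2.3, 0, 1, 0.1, -2.3, 0, 1]}}

```text
time: 5.65
ee_pos: [0.4203, -0.1673, 0.1183]
eef_rot: [1.0, 0.02, 0.0, -0.0]
ft_force: [-0.1, -0.3, -0.8]
width: 0.0134
grip_force: 50.0
```

Emit:
{"op": "arm_command", "data": {"moves": [0, -2.3, 0, 1, 0, -2.3, 0, 1, 0, -2.3, 0, 1, -0.5, -2.6, 0, 1, -0.5, -2.6, 0, 1, -0.5, -2.6, 0, 1, -0.5, -2.6, 0, 1, -0.5, -2.6, 0, 1, -0.6, -2.6, 0, 1, 0, 0, 0, 0, 0, 0, 0, 0]}}

```text
time: 6.57
ee_pos: [0.3964, 0.0589, 0.1183]
eef_rot: [0.998, -0.057, -0.0, 0.0]
ft_force: [1.1, -1.3, -0.9]
width: 0.0136
grip_force: 50.0
```

```bash
python3 - <<'E'
from plan import *
p,h,s=pose();print(p,h,s['ft_force'],s['width'],s['grip_force'])
i=r.camera_info('wrist');np.save('w2.npy',[i],allow_pickle=True);cv2.imwrite('pics/w2.png',r.camera('wrist')[:,:,::-1])
P=np.array([(-80,45,57),(-80,-45,57),(-58,45,131),(-58,-45,131),(-80,0,57),(66,172.5,62)])/1e3
print(prj(i,T(.60838,.0846,-.1162,P)).round(1))
d=np.radians(h);print('tip pred',prj(i,p+[.121*np.cos(d),.121*np.sin(d),.0183]))
E
```

```text
[0.39635424 0.05885621 0.11833634] -6.488063651323239 [ 1.10483545 -1.2817046  -0.92735546] 0.01357718443525959 49.99981401488185
[[ 179.3   42. ]
 [ 310.4   42.4]
 [  92.2  -61.9]
 [ 305.4  -61.2]
 [ 244.9   42.2]
 [ -98.7 -265.7]]
tip pred [[316.57845732  11.3519614 ]]
```

View pics/w2.png

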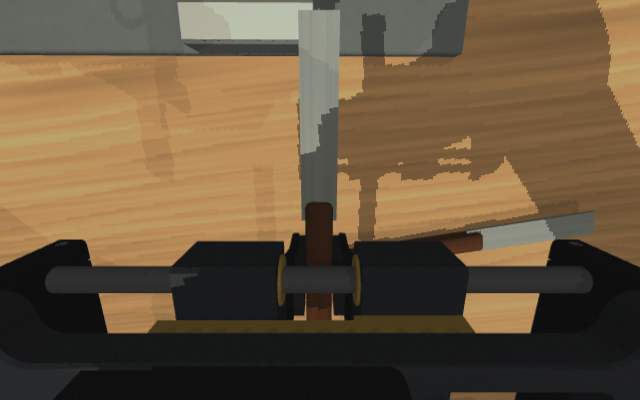

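Wrist view: spatula gripped level, tip at (319,10) against a predicted (317,11). The lip's front-left corner is at (180,40) against a predicted (179,42). The model holds to about 2 mm.

```bash
cat >> h.py <<'E'
ST=(.60838,.0846,-.1162)
def tip(sx,z,sy=0,L=121,dz=.0183): # TCP so that blade tip is at stand (sx,sy) mm, height z m
    return (*T(*ST,[(sx-L)/1e3,sy/1e3,0])[0,:2],z-dz)
E
python3 - <<'E'
from plan import *
a=tip(-98,.1366);b=tip(-98,.049)
plan([(*a,-6.6,2),(*b,-6.6,5)])
E
```

```text
pose [0.3965 0.0578 0.1183] hd -6.59 t 6.6167
2 -> (np.float64(0.3908568542961301), np.float64(0.1099905707516191), 0.1183, -6.6) [-0.58, -2.56, 0.0, 0.0, -0.58, -2.56, 0.0, 0.0]
5 -> (np.float64(0.3908568542961301), np.float64(0.1099905707516191), 0.0307, -6.6) [0.0, 0.0, 1.75, 0.0, 0.0, 0.0, 1.76, 0.0, 0.0, 0.0, 1.75, 0.0, 0.0, 0.0, 1.75, 0.0, 0.0, 0.0, 1.75, 0.0]
```

Emit:
{"op": "arm_command", "data": {"moves": [-0.6, -2.5, 0, 0, -0.6, -2.6, 0, 0, 0, 0, 1.7, 0, 0, 0, 1.7, 0, 0, 0, 1.7, 0, 0, 0, 1.7, 0, 0, 0, 1.9, 0, 0, 0, 0, 0, 0, 0, 0, 0, 0, 0, 0, 0]}}

```text
time: 7.45
ee_pos: [0.3912, 0.1097, 0.0324]
eef_rot: [0.998, -0.058, 0.0, -0.0]
ft_force: [0.4, 0.4, -0.3]
width: 0.0133
grip_force: 50.0
```

```bash
python3 - <<'E'
from plan import *
im=r.camera('wrist')[:,:,::-1];i=r.camera_info('wrist')
s=r.camera('scene')[:,:,::-1];j=r.camera_info('scene')
p,h,st=pose();print(p,h,st['ft_force'])
d=np.radians(h);tp=p+[.121*np.cos(d),.121*np.sin(d),.0183];print('tip stand',T(0,0,-ST[2],tp-[ST[0],ST[1],0])*1e3)
c=np.zeros((600,640,3),np.uint8);c[:260]=im[:260]
c[260:600,:]=cv2.resize(s[180:265,300:460],(640,340),interpolation=2)
cv2.imwrite('pics/w3.png',c)
print(prj(i,tp),prj(i,T(*ST,np.array([(-80,45,57),(-80,-45,57)])/1e3)))
a=tip(-64,.049);plan([(*a,-6.6,4)])
E
```

```text
[0.39144623 0.11023071 0.0326275 ] -6.667180860729915 [-0.27986134  0.17647277 -0.67362465]
tip stand [[-97.44244201   0.28697428  50.92750187]]
[[315.97970067  11.46043016]] [[202.49748933 -44.39229851]
 [430.46282684 -44.70459654]]
pose [0.3914 0.1102 0.0326] hd -6.67 t 7.55
4 -> (np.float64(0.4246275709807492), np.float64(0.10604865565776042), 0.0307, -6.6) [0.84, 0.01, 0.05, -0.0, 0.83, 0.01, 0.05, -0.0, 0.84, 0.0, 0.04, -0.1, 0.83, 0.01, 0.05, 0.0]
```

View pics/w3.png

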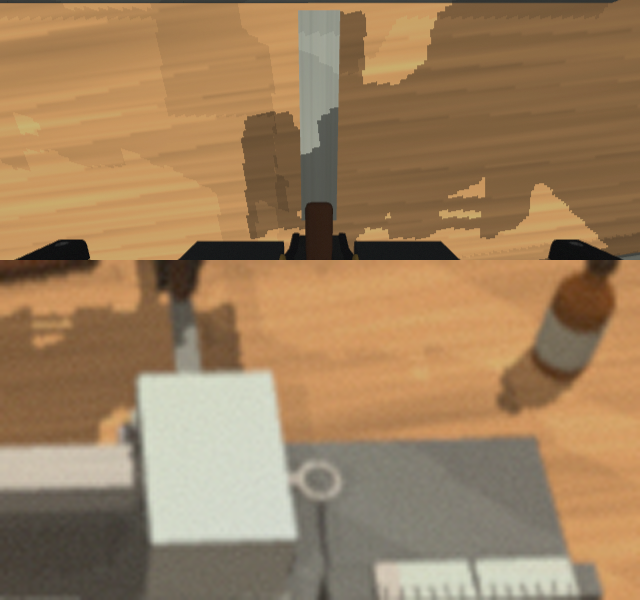

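Wrist view: blade level, tip at (319,11) as predicted. The scene crop shows it centred in front of the lip. Next I insert it.

Emit:
{"op": "arm_command", "data": {"moves": [0, 0, 0.15, 0, 0.8, 0, 0, 0, 0.8, 0, 0, 0, 0.9, 0, 0, 0, 0.9, 0, 0, 0, 0, 0, 0, 0, 0, 0, 0, 0]}}

```text
time: 8.13
ee_pos: [0.4248, 0.1059, 0.0299]
eef_rot: [0.998, -0.058, -0.0, 0.0]
ft_force: [0.3, -0.8, -0.4]
width: 0.0136
grip_force: 50.0
```

```bash
python3 - <<'E'
from plan import *
p,h,st=pose();print(p,h,st['ft_force'],st['torque'])
w=[]
for th in np.arange(.05,1.31,.104):
    w.append((*tip(70-136*np.cos(th),.050+.136*np.sin(th)-.0015),-6.6,1))
plan(w)
E
```

```text
[0.42483796 0.10593533 0.0298843 ] -6.684682929872607 [ 0.26429752 -0.81532508 -0.41290612] [-0.02474709  0.19120059 -0.05047974]
pose [0.4248 0.1059 0.0299] hd -6.68 t 8.1333
1 -> (np.float64(0.42280987664311964), np.float64(0.1062608275465728), np.float64(0.03699716702081225), -6.6) [-0.21, -0.01, -0.71, -0.1]
1 -> (np.float64(0.42423970765422225), np.float64(0.10609392932830372), np.float64(0.05106131345995926), -6.6) [0.15, 0.0, -1.41, 0.0]
1 -> (np.float64(0.4271120031151365), np.float64(0.10575865824308699), np.float64(0.0649000272326324), -6.6) [0.29, 0.0, -1.38, 0.0]
1 -> (np.float64(0.43139572426955874), np.float64(0.10525863731566054), np.float64(0.07836376367318387), -6.6) [0.43, 0.0, -1.35, 0.0]
1 -> (np.float64(0.4370445801356617), np.float64(0.10459926989951787), np.float64(0.0913070302165209), -6.6) [0.57, 0.0, -1.29, 0.0]
1 -> (np.float64(0.4439975277382334), np.float64(0.10378768128689393), np.float64(0.10358995862781983), -6.6) [0.7, 0.0, -1.23, 0.0]
1 -> (np.float64(0.45217943175461517), np.float64(0.10283264171104249), np.float64(0.1150798164542952), -6.6) [0.82, 0.01, -1.15, 0.0]
1 -> (np.float64(0.4615018764461341), np.float64(0.10174447157286184), np.float64(0.12565244136589046), -6.6) [0.94, -0.0, -1.06, 0.0]
1 -> (np.float64(0.47186412110109455), np.float64(0.10053492991601426), np.float64(0.13519358288503994), -6.6) [1.04, -0.0, -0.95, 0.0]
1 -> (np.float64(0.4831541886645663), np.float64(0.0992170873557051), np.float64(0.14360013700642793), -6.6) [1.14, -0.0, -0.84, 0.0]
1 -> (np.float64(0.49525007579095986), np.float64(0.09780518483428606), np.float64(0.15078126036513026), -6.6) [1.22, 0.0, -0.72, 0.0]
1 -> (np.float64(0.5080210712432526), np.float64(0.09631447973000494), np.float64(0.15665935191315264), -6.6) [1.28, 0.0, -0.59, 0.0]
1 -> (np.float64(0.5213291683919069), np.float64(0.09476108098189041), np.float64(0.1611708914961197), -6.6) [1.34, 0.0, -0.45, 0.0]
```

Emit:
{"op": "arm_command", "data": {"moves": [-0.1, 0, -0.4, 0, -0.1, 0, -0.4, 0, 0, 0, -0.7, 0, 0.1, 0, -0.7, 0, 0.1, 0, -0.7, 0, 0.2, 0, -0.7, 0, 0.2, 0, -0.7, 0, 0.2, 0, -0.7, 0, 0.3, 0, -0.6, 0, 0.3, 0, -0.6, 0]}}

```text
time: 8.97
ee_pos: [0.4366, 0.1049, 0.0928]
eef_rot: [0.998, -0.058, 0.0, -0.0]
ft_force: [-0.6, 0.9, -1.7]
width: 0.0137
grip_force: 50.0
```

```bash
cat > st.py <<'E'
from plan import *
p,h,st=pose();print(p.round(4),h,st['ft_force'].round(2),st['width'])
d=np.radians(h);tp=p+[.121*np.cos(d),.121*np.sin(d),.0183];q=T(0,0,-ST[2],tp-[ST[0],ST[1],0])[0]*1e3
print('tip stand',q,'th',np.arctan2(q[2]-50,70-q[0]),'r',np.hypot(q[2]-50,70-q[0]))
E
python3 st.py; python3 - <<'E'
from h import *
im=r.camera('wrist')[:,:,::-1];c=im[:260].copy()
s=r.camera('scene')[:,:,::-1]
c=np.r_[c,cv2.resize(s[170:265,300:460],(640,340),interpolation=2)]
cv2.imwrite('pics/w4.png',c)
E
```

```text
[0.4366 0.1049 0.0928] -6.634121757296954 [-0.57  0.85 -1.7 ] 0.013692863325103992
tip stand [-51.93961526   0.32511761 111.07847921] th 0.4643603081860153 r 136.3812684828155
```

View pics/w4.png

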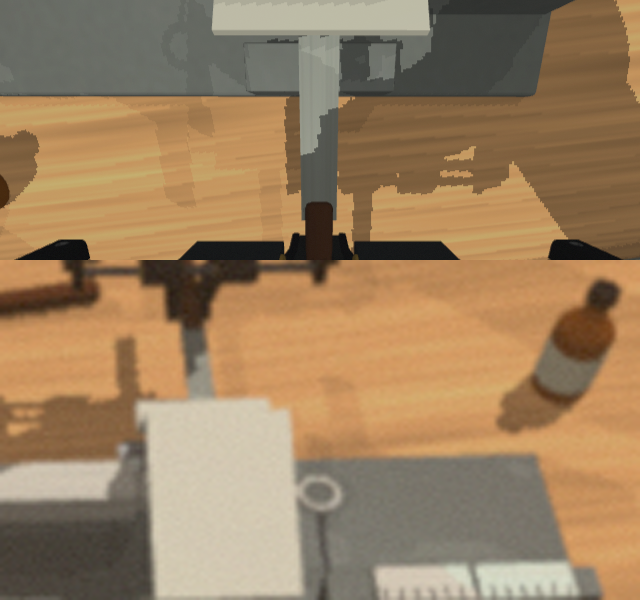

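The cover has lifted on the blade: the lip's front edge is at row 33 and the tip is under it. Continuing the arc.

Emit:
{"op": "arm_command", "data": {"moves": [0.3, 0, -0.6, 0, 0.4, 0, -0.6, 0, 0.4, 0, -0.6, 0, 0.4, 0, -0.6, 0, 0.5, 0, -0.5, 0, 0.5, 0, -0.5, 0, 0.5, 0, -0.5, 0, 0.5, 0, -0.5, 0, 0.6, 0, -0.4, 0, 0.6, 0, -0.4, 0]}}

```text
time: 9.9
ee_pos: [0.4836, 0.0994, 0.1445]
eef_rot: [0.998, -0.058, 0.0, -0.0]
ft_force: [0.1, 0.1, -1.0]
width: 0.0134
grip_force: 50.0
```

```bash
python3 st.py
```

```text
[0.4836 0.0994 0.1445] -6.632357944607698 [ 0.08  0.08 -1.05] 0.013409605915991668
tip stand [ -4.65934571   0.26049943 162.77856322] th 0.9860318440151481 r 135.25169952669162
```

Continue past 1.05 to about 1.35 rad, then pause.

Emit:
{"op": "arm_command", "data": {"moves": [0.6, 0, -0.4, 0, 0.6, 0, -0.4, 0, 0.6, 0, -0.3, 0, 0.7, 0, -0.3, 0, 0.7, 0, -0.2, 0, 0.7, 0, -0.2, 0, 0.7, 0, -0.2, 0, 0, 0, 0, 0, 0, 0, 0, 0, 0, 0, 0, 0, 0, 0, 0, 0]}}

```text
time: 10.82
ee_pos: [0.5283, 0.0942, 0.1639]
eef_rot: [0.998, -0.058, -0.0, -0.0]
ft_force: [0.0, 0.6, -0.3]
width: 0.0134
grip_force: 50.0
```

```bash
python3 st.py; python3 - <<'E'
from h import *
im=r.camera('top')[:,:,::-1]
j=r.camera('scene')[:,:,::-1]
c=np.r_[cv2.resize(im[90:215,195:375],(432,300),interpolation=2),cv2.resize(j[160:285,280:460],(432,300),interpolation=2)]
cv2.imwrite('pics/w5.png',c)
E
```

```text
[0.5283 0.0942 0.1639] -6.6233857082614955 [ 0.05  0.56 -0.25] 0.013392614102821419
tip stand [ 40.33236708   0.3039637  182.16078152] th 1.3499755814544654 r 135.44977156189393
```

View pics/w5.png

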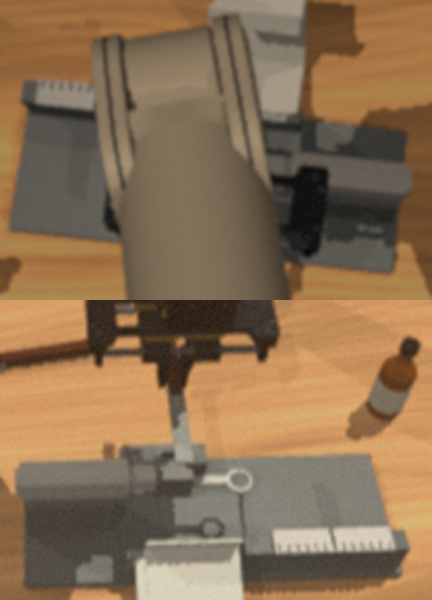

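Both views show the cover fully tipped back, head exposed. Returning the spatula.

```bash
python3 plan.py "[(.425,-.1,.14,1,10),(.4247,-.33,.10,9.4,10)]"
```

```text
pose [0.5284 0.0942 0.164 ] hd -6.63 t 10.9167
10 -> (0.425, -0.1, 0.14, 1) [-0.8, 2.05, 0.24, -0.8, -0.83, 2.03, 0.24, -0.7, -0.86, 2.03, 0.24, -0.8, -0.88, 2.01, 0.24, -0.8, -0.92, 2.01, 0.24, -0.7, -0.93, 1.99, 0.24, -0.8, -0.97, 1.97, 0.24, -0.7, -0.98, 1.97, 0.24, -0.8, -1.02, 1.95, 0.24, -0.8, -1.04, 1.94, 0.24, -0.7]
10 -> (0.4247, -0.33, 0.1, 9.4) [-0.04, 2.3, 0.4, -0.8, -0.08, 2.3, 0.4, -0.9, -0.11, 2.29, 0.4, -0.8, -0.14, 2.3, 0.4, -0.9, -0.18, 2.29, 0.4, -0.8, -0.21, 2.29, 0.4, -0.9, -0.24, 2.29, 0.4, -0.8, -0.28, 2.28, 0.4, -0.8, -0.31, 2.28, 0.4, -0.9, -0.35, 2.27, 0.4, -0.8]
```

Emit:
{"op": "arm_command", "data": {"moves": [-0.8, 2, 0.2, -0.8, -0.8, 2, 0.2, -0.8, -0.9, 2, 0.2, -0.8, -0.9, 2, 0.2, -0.8, -0.9, 2, 0.2, -0.8, -0.9, 2, 0.3, -0.8, -1, 2, 0.3, -0.7, -1, 2, 0.3, -0.7, -1, 2, 0.3, -0.7, -1, 2, 0.2, -0.7]}}

```text
time: 11.75
ee_pos: [0.4252, -0.1015, 0.1398]
eef_rot: [1.0, 0.009, 0.0, -0.0]
ft_force: [0.8, 0.0, -0.6]
width: 0.0136
grip_force: 50.0
```

Emit:
{"op": "arm_command", "data": {"moves": [0, 2.3, 0.4, -0.8, -0.1, 2.3, 0.4, -0.9, -0.1, 2.3, 0.4, -0.8, -0.1, 2.3, 0.4, -0.9, -0.2, 2.3, 0.4, -0.8, -0.2, 2.3, 0.4, -0.9, -0.2, 2.3, 0.4, -0.8, -0.3, 2.3, 0.4, -0.8, -0.3, 2.3, 0.4, -0.9, -0.4, 2.2, 0.4, -0.8, 0, 0, 0, 0, 0, 0, 0, 0]}}

```text
time: 12.75
ee_pos: [0.4253, -0.3318, 0.0997]
eef_rot: [0.997, 0.08, -0.0, 0.0]
ft_force: [-1.0, 1.0, -0.3]
width: 0.0133
grip_force: 50.0
```

```bash
python3 - <<'E'
from plan import *
print([pose()[0].round(4) for _ in range(2)])
plan([(.4247,-.3299,.045,9.37,3),(.4247,-.3299,.0187,9.37,3)])
p,h,s=pose()
i=r.camera_info('wrist');im=r.camera('wrist')[:,:,::-1];cv2.imwrite('pics/w6.png',im)
d=np.radians(h);print(prj(i,p+[.121*np.cos(d),.121*np.sin(d),.0183]))
E
```

```text
[array([ 0.4253, -0.3318,  0.0997]), array([ 0.4253, -0.3318,  0.0997])]
pose [ 0.4253 -0.3318  0.0997] hd 9.23 t 12.75
3 -> (0.4247, -0.3299, 0.045, 9.37) [-0.01, -0.06, 1.82, -0.0, -0.01, -0.07, 1.83, -0.1, -0.01, -0.06, 1.82, -0.0]
3 -> (0.4247, -0.3299, 0.0187, 9.37) [0.0, -0.0, 0.88, -0.0, 0.0, -0.0, 0.87, -0.0, 0.0, -0.0, 0.88, -0.0]
[[316.1374502   10.65363867]]
```

View pics/w6.png

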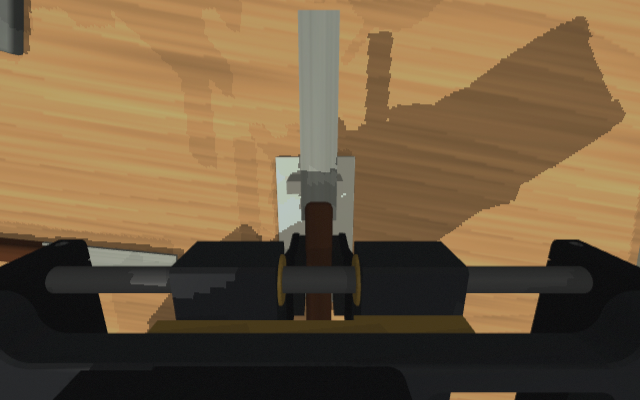

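Wrist view: the rest's base spans columns 277–354 (centre about 315.5) with the spatula at 319, so it needs about 2 mm to the left. That agrees with the recorded grasp pose.

Emit:
{"op": "arm_command", "data": {"moves": [0, -0.1, 1.8, 0, 0, -0.1, 1.8, -0.1, 0, 0, 1.8, 0, 0, 0, 0, 0, 0, 0, 0.8, 0, 0, 0, 0.8, 0, 0, 0, 0.7, 0, 0, 0, 0.2, 0, 0, 0, 0, 0, 0, 0, 0, 0]}}

```text
time: 13.63
ee_pos: [0.4258, -0.329, 0.0212]
eef_rot: [0.997, 0.082, 0.0, 0.0]
ft_force: [-0.4, -0.4, -0.8]
width: 0.0136
grip_force: 50.0
```

```bash
python3 st.py
```

```text
[ 0.4258 -0.329   0.0212] 9.452331954301632 [-0.44 -0.37 -0.83] 0.013555396675121466
tip stand [ -17.13608398 -398.38687531   39.5383884 ] th -0.119488677534117 r 87.76185075821172
```

Emit:
{"op": "arm_command", "data": {"moves": [0, 0, 0.1, 0, 0, 0, 0.1, 0, 0, 0, 0, 0]}}

```text
time: 13.88
ee_pos: [0.4258, -0.3289, 0.019]
eef_rot: [0.997, 0.082, 0.0, -0.0]
ft_force: [-0.1, -0.1, -0.2]
width: 0.0131
grip_force: 50.0
```

Emit:
{"op": "arm_command", "data": {"moves": [0, 0, 0, 0, 0, 0, 0, 0, 0, 0, 0, 0, 0, 0, 0, 0, 0, 0, 0, 0, 0, 0, 0, 0], "fingers": 45}}

```text
time: 14.38
ee_pos: [0.4257, -0.3288, 0.019]
eef_rot: [0.997, 0.082, 0.0, -0.0]
ft_force: [-0.3, 0.4, -0.2]
width: 0.0377
grip_force: 0.0
```

```bash
python3 st.py; python3 - <<'E'
from plan import *
g=T(*ST,[0,0.001,0])[0]
print(g); plan([(.4247,-.3299,.2,9.4,8),(.5,-.1,.24,58,10),(g[0],g[1],.22,83.3,6)])
E
```

```text
[ 0.4257 -0.3288  0.019 ] 9.46170868155567 [-0.33  0.41 -0.21] 0.037686377928436536
tip stand [ -17.2430325  -398.20387993   37.32949211] th -0.14422394889565956 r 88.15831492173592
[0.60849594 0.08559326 0.        ]
pose [ 0.4257 -0.3288  0.019 ] hd 9.46 t 14.3833
8 -> (0.4247, -0.3299, 0.2, 9.4) [-0.01, 0.01, -2.26, 0.0, -0.02, 0.01, -2.26, 0.0, -0.01, 0.01, -2.27, 0.0, -0.02, 0.02, -2.26, 0.0, -0.01, 0.01, -2.26, 0.0, -0.02, 0.01, -2.26, 0.0, -0.01, 0.01, -2.26, 0.1, -0.02, 0.01, -2.27, -0.0]
10 -> (0.5, -0.1, 0.24, 58) [1.12, -2.15, -0.4, -4.9, 1.29, -2.04, -0.4, -4.8, 1.47, -1.93, -0.4, -4.9, 1.62, -1.79, -0.4, -4.9, 1.77, -1.65, -0.4, -4.8, 1.9, -1.5, -0.4, -4.9, 2.02, -1.33, -0.4, -4.8, 2.12, -1.15, -0.4, -4.9, 2.22, -0.97, -0.4, -4.9, 2.29, -0.77, -0.4, -4.8]
6 -> (np.float64(0.6084959386792311), np.float64(0.08559325637307702), 0.22, 83.3) [3.58, -0.11, 0.33, -4.2, 3.58, 0.16, 0.34, -4.2, 3.56, 0.41, 0.33, -4.3, 3.52, 0.68, 0.34, -4.2, 3.46, 0.94, 0.33, -4.2, 3.38, 1.19, 0.33, -4.2]
```

Emit:
{"op": "arm_command", "data": {"moves": [0, 0, -1, 0, 0, 0, -2.4, 0, 0, 0, -2.4, 0, 0, 0, -2.4, 0, 0, 0, -2.4, 0, 0, 0, -2.5, 0, 0, 0, -2.5, 0, 0, 0, -2.5, 0]}}

```text
time: 15.05
ee_pos: [0.4253, -0.329, 0.202]
eef_rot: [0.997, 0.082, 0.0, 0.0]
ft_force: [0.5, -0.2, 0.3]
width: 0.0388
grip_force: 0.0
```

Emit:
{"op": "arm_command", "data": {"moves": [1.1, -2.1, -0.4, -4.9, 1.3, -2, -0.4, -4.9, 1.5, -1.9, -0.4, -4.9, 1.6, -1.8, -0.4, -4.9, 1.8, -1.7, -0.4, -4.9, 1.9, -1.5, -0.4, -4.8, 2, -1.3, -0.4, -4.8, 2.1, -1.2, -0.4, -4.8, 2.2, -1, -0.4, -4.8, 2.3, -0.8, -0.4, -4.8], "fingers": 100}}

```text
time: 15.88
ee_pos: [0.4997, -0.0984, 0.2411]
eef_rot: [0.874, 0.486, 0.0, 0.0]
ft_force: [0.2, -0.5, 0.5]
width: 0.086
grip_force: 0.0
```

Emit:
{"op": "arm_command", "data": {"moves": [3.6, -0.1, 0.3, -4.2, 3.6, 0.2, 0.3, -4.2, 3.6, 0.4, 0.3, -4.2, 3.5, 0.7, 0.3, -4.2, 3.5, 0.9, 0.3, -4.2, 3.4, 1.2, 0.3, -4.2, 0, 0, 0, 0, 0, 0, 0, 0]}}

```text
time: 16.55
ee_pos: [0.6091, 0.0894, 0.2218]
eef_rot: [0.747, 0.665, -0.001, 0.0]
ft_force: [-0.7, -0.3, 0.7]
width: 0.0869
grip_force: 0.0
```

```bash
python3 - <<'E'
from plan import *
g=T(*ST,[0,0.001,0])[0]
plan([(g[0],g[1],.15,83.3,4),(g[0],g[1],.078,83.3,5)]);p,h,s=pose();print(s['width'],s['joint_positions'])
i=r.camera_info('wrist');cv2.imwrite('pics/w7.png',r.camera('wrist')[:,:,::-1]);np.save('w7.npy',[i],allow_pickle=True)
print(prj(i,T(*ST,np.array([(66,173,62),(54,173,62),(78,173,62),(56,75,70),(0,75,83),(-16,20,115),(16,20,115),(16,-20,115)])/1e3)).round(1))
E
```

```text
pose [0.6091 0.0894 0.2218] hd 83.34 t 16.55
4 -> (np.float64(0.6084959386792311), np.float64(0.08559325637307702), 0.15, 83.3) [-0.1, -0.0, 1.79, 0.0, -0.09, -0.01, 1.8, 0.0, -0.1, -0.0, 1.79, 0.0, -0.09, -0.01, 1.8, 0.0]
5 -> (np.float64(0.6084959386792311), np.float64(0.08559325637307702), 0.078, 83.3) [-0.0, 0.0, 1.44, 0.0, -0.0, 0.0, 1.44, 0.0, -0.0, 0.0, 1.44, 0.0, -0.0, 0.0, 1.44, 0.0, -0.0, 0.0, 1.44, 0.0]
0.08694226011166808 [-0.55231872  0.32256743  0.42089136  1.50956825 -0.13281393  1.33887338
 -0.23618179]
[[385.4  20. ]
 [373.1  20. ]
 [397.8  20. ]
 [371.6 124.6]
 [317.5 124.8]
 [300.5 185.9]
 [334.5 185.9]
 [333.9 225.9]]
```

```bash
python3 - <<'E'
from plan import *
i=np.load('w7.npy',allow_pickle=True)[0];g=cv2.imread('pics/w7.png',0).astype(int)
print('strip rows',[(v,int(np.median(g[v,376:396]))) for v in range(0,46)])
print('strip cols row 14',g[12,360:412])
print('head row 200 cols',g[205,285:350])
E
```

```text
strip rows [(0, 170), (1, 171), (2, 171), (3, 171), (4, 171), (5, 170), (6, 171), (7, 171), (8, 171), (9, 171), (10, 171), (11, 171), (12, 171), (13, 171), (14, 171), (15, 171), (16, 171), (17, 171), (18, 171), (19, 171), (20, 171), (21, 127), (22, 63), (23, 31), (24, 59), (25, 151), (26, 171), (27, 171), (28, 172), (29, 171), (30, 171), (31, 171), (32, 171), (33, 171), (34, 171), (35, 171), (36, 170), (37, 171), (38, 171), (39, 171), (40, 171), (41, 171), (42, 171), (43, 171), (44, 171), (45, 170)]
strip cols row 14 [ 98  97  97  97  97  96  96  96  78  56  54  53  54  69 146 171 173 174
 173 170 169 168 170 172 171 170 171 171 171 172 172 172 163 118 110 111
 105 103 104 104 105 103 140 104  81 125 127 126 126 125 128 128]
head row 200 cols [ 51  52  52  52  80  91  91  92  97  99  79  34  26  26  27  26  25  25
  35  97 106 107 107 106 106 106 106 106 106 106 105 106 105 106 104 105
 105 105 105 105 105 105 105 105 105 104 105 105 105 106  93  61  59  59
  59  58  58  59  59  59  58  58  58  58  55]
```

Emit:
{"op": "arm_command", "data": {"moves": [-0.1, 0, 1.8, 0, -0.1, 0, 1.8, 0, -0.1, 0, 1.8, 0, 0, 0, 1.8, 0, 0, 0, 1.4, 0, 0, 0, 1.4, 0, 0, 0, 1.4, 0, 0, 0, 1.4, 0, 0, 0, 1.5, 0, 0, 0, 0, 0, 0, 0, 0, 0]}}

```text
time: 17.52
ee_pos: [0.6083, 0.083, 0.0796]
eef_rot: [0.749, 0.663, -0.0, 0.0]
ft_force: [1.0, -0.1, 0.5]
width: 0.0872
grip_force: 0.0
```

Emit:
{"op": "arm_command", "data": {"moves": [0, 0, 0, 0, 0, 0, 0, 0, 0, 0, 0, 0, 0, 0, 0, 0, 0, 0, 0, 0, 0, 0, 0, 0, 0, 0, 0, 0, 0, 0, 0, 0, 0, 0, 0, 0, 0, 0, 0, 0, 0, 0, 0, 0], "fingers": 0, "squeeze": 25}}

```text
time: 18.43
ee_pos: [0.6088, 0.0845, 0.079]
eef_rot: [0.748, 0.664, 0.0, 0.0]
ft_force: [1.6, 0.8, -0.3]
width: 0.0338
grip_force: 25.0
```

```bash
python3 st.py; python3 - <<'E'
from plan import *
p,h,s=pose();print(s['grip_force'],s['torque'])
d=T(0,0,ST[2],[0,.05,0])[0];plan([(p[0]+d[0],p[1]+d[1],p[2],h,6)])
E
```

```text
[0.6088 0.0845 0.079 ] 83.16635785138324 [ 1.57  0.8  -0.33] 0.03383201177429557
tip stand [  0.77176476 120.89595711  97.25810076] th 0.5989810566490568 r 83.82050251624594
25.000238232314587 [0.0178492  0.03057936 0.02343736]
pose [0.6088 0.0845 0.079 ] hd 83.17 t 18.4333
6 -> (np.float64(0.6145625867876324), np.float64(0.13411362763611828), np.float64(0.07895810075694963), np.float64(83.16635785138324)) [0.83, -0.0, -0.0, 0.0, 0.84, -0.01, -0.0, 0.0, 0.83, 0.0, -0.0, 0.0, 0.83, -0.0, -0.0, 0.0, 0.84, -0.0, -0.0, 0.0, 0.83, -0.01, -0.0, 0.0]
```

Width 33.8 mm means the button is fully in (34 mm). Drawing out in +x of the tool.

Emit:
{"op": "arm_command", "data": {"moves": [0.2, 0, 0, 0, 0.5, 0, 0, 0, 0.8, 0, 0, 0, 0.8, 0, 0, 0, 0.8, 0, 0, 0, 0.8, 0, 0, 0, 0.6, 0, 0, 0, 0.5, 0, 0, 0, 0, 0, 0, 0]}}

```text
time: 19.18
ee_pos: [0.6148, 0.1357, 0.079]
eef_rot: [0.748, 0.664, 0.0, -0.0]
ft_force: [2.1, -3.5, -1.3]
width: 0.0338
grip_force: 25.0
```

```bash
python3 st.py; python3 - <<'E'
from plan import *
p,h,s=pose();i=r.camera_info('wrist');im=r.camera('wrist')[:,:,::-1];cv2.imwrite('pics/w8.png',im);np.save('w8.npy',[i],allow_pickle=True)
P=np.array([(66,170,62),(66,173,62),(56,125,70),(0,125,83),(54,170,62),(78,170,62)])/1e3
print(prj(i,T(*ST,P)).round(1))
g=im[...].min(2).astype(int)
q=prj(i,T(*ST,P))[0]
c=int(q[0])
print(c,[(v,int(np.median(g[v,c-6:c+7]))) for v in range(0,150,1) if np.median(g[v,c-6:c+7])<100])
E
```

```text
[0.6148 0.1357 0.079 ] 83.24454762091702 [ 2.13 -3.5  -1.35] 0.033752568417034376
tip stand [  0.649423   172.47410877  97.26310325] th 0.5982083989349294 r 83.92439132421524
[[436.3  36.2]
 [436.9  30.1]
 [415.5 121.6]
 [316.  121.9]
 [414.4  36.3]
 [458.2  36.2]]
436 [(33, 57), (34, 28), (35, 28), (36, 28), (37, 28), (38, 77), (146, 85), (147, 50)]
```

Emit:
{"op": "arm_command", "data": {"moves": [0.4, 0, 0, 0, 0.8, 0, 0, 0, 0.8, 0, 0, 0, 0.8, 0, 0, 0, 0.7, 0, 0, 0, 0.5, 0, 0, 0, 0.3, 0, 0, 0, 0, 0, 0, 0, 0, 0, 0, 0, 0, 0, 0, 0]}}

```text
time: 20.07
ee_pos: [0.6196, 0.1765, 0.079]
eef_rot: [0.748, 0.664, -0.0, -0.0]
ft_force: [-0.7, -4.2, -1.5]
width: 0.0335
grip_force: 25.0
```

```bash
python3 st.py; python3 - <<'E'
from plan import *
p,h,s=pose();print(s['ft_force'],s['grip_force'])
i=r.camera_info('wrist');im=r.camera('wrist')[:,:,::-1];np.save('w9.npy',[i],allow_pickle=True);cv2.imwrite('pics/w9raw.png',im)
P=np.array([(66,170.3,62),(56,168,70),(0,168,83),(54,170.3,62),(80,170.3,62)])/1e3
print(prj(i,T(*ST,P)).round(1))
t=r.camera('top')[:,:,::-1];sc=r.camera('scene')[:,:,::-1]
c=np.zeros((600,800,3),np.uint8)
c[:,:480]=cv2.resize(im[70:170,390:470],(480,600),interpolation=cv2.INTER_NEAREST)
c[:300,490:790]=cv2.resize(t[185:285,420:520],(300,300),interpolation=2)
c[300:,490:790]=cv2.resize(sc[170:270,170:270],(300,300),interpolation=2)
cv2.imwrite('pics/w9.png',c)
E
```

```text
[0.6196 0.1765 0.079 ] 83.14398264110575 [-0.71 -4.22 -1.52] 0.03345816273372341
tip stand [  0.86773874 213.52934601  97.28758357] th 0.5999178092256501 r 83.75789578224446
[-0.70819997 -4.22160909 -1.51590131] 24.995760046876967
[[428.6 113.8]
 [415.6 117.8]
 [315.7 118. ]
 [408.1 113.9]
 [452.5 113.7]]
```

View pics/w9.png

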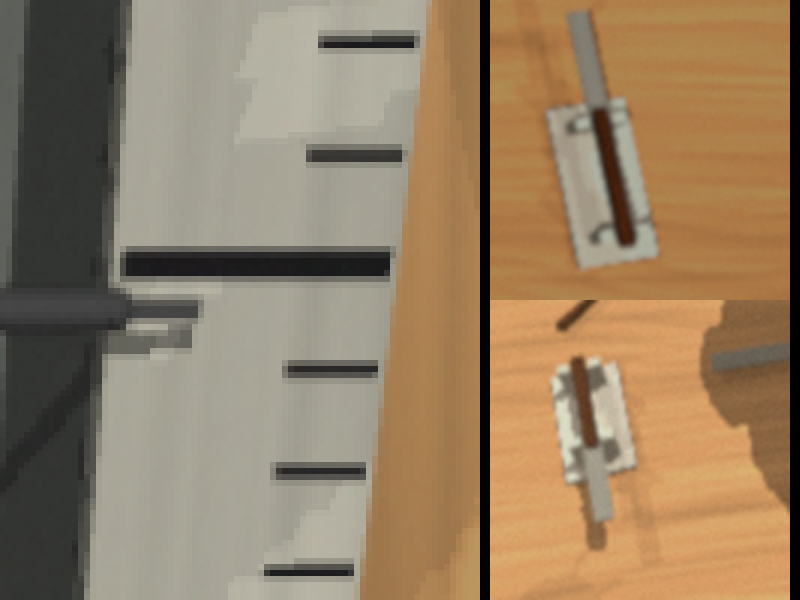

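The pointer tip is at wrist pixel (423,121.5) and the long mark at row 114 (columns 410–455), so the pointer is still a few mm short. The spatula lies properly in its rest in both views.

```bash
python3 - <<'E'
from plan import *
i=np.load('w9.npy',allow_pickle=True)[0]
s=lambda uv,z:T(0,0,-ST[2],unp(i,uv,z)-[ST[0],ST[1],0])*1e3
print(s([(411,114),(423,113.9),(454,113.9)],.062),s((422,121.5),.070))
g=cv2.imread('pics/w9raw.png').min(2).astype(float)
def cen(c0,c1,a,b):
    w=np.clip(140-g[a:b,c0:c1].mean(1),0,None);return (w*np.arange(a,b)).sum()/w.sum()
a,b=cen(415,422,108,118),cen(413,422,118,125);print(a,b)
print(s((418,a),.062),s((418,b),.070))
E
```

```text
[[ 55.67931362 170.23452324  62.        ]
 [ 62.70568573 170.26556127  62.        ]
 [ 80.87213721 170.20104159  62.        ]] [[ 59.78063445 166.00690672  70.        ]]
113.47415230683715 121.17703810902076
[[ 59.75467885 170.51438014  62.        ]] [[ 57.51079052 166.19008602  70.        ]]
```

Emit:
{"op": "arm_command", "data": {"moves": [0.2, 0, 0, 0, 0.22, 0, 0, 0, 0, 0, 0, 0, 0, 0, 0, 0, 0, 0, 0, 0, 0, 0, 0, 0]}}

```text
time: 20.72
ee_pos: [0.6201, 0.181, 0.079]
eef_rot: [0.748, 0.664, -0.0, -0.0]
ft_force: [-1.7, -4.4, -1.2]
width: 0.0335
grip_force: 25.0
```

```bash
python3 - <<'E'
from plan import *
p,h,st=pose();i=r.camera_info('wrist');im=r.camera('wrist')
s=lambda uv,z:T(0,0,-ST[2],unp(i,uv,z)-[ST[0],ST[1],0])*1e3
g=im.min(2).astype(float)
print(p,st['ft_force'],st['width'],st['grip_force'],st['joint_vel'].round(3))
print(g[114:134,405:430:2].astype(int))
P=np.array([(60,170.3,62),(58,170.3,70)])/1e3
print(prj(i,T(*ST,P)))
E
```

```text
[0.62013166 0.18095529 0.07898764] [-1.7191824  -4.40839363 -1.17461302] 0.03347128922380653 24.995725757908076 [ 0.001  0.001  0.002  0.001  0.002  0.001 -0.001]
[[ 49  74 138 151 152 152 149 154 160 155 149 149 150]
 [ 50  73 138 151 152 152 149 158 159 151 149 149 150]
 [ 49  75 139 144 152 152 149 158 160 151 149 149 151]
 [ 47  68 121 141 152 152 148 159 160 150 157 149 150]
 [ 56  61  81 120 152 151 157 158 160 159 153 149 150]
 [ 65  65  64  79 124 128 130 128 129 127 111 110 111]
 [ 69  69  69  61  84  86  84  85  84  73  54  55  55]
 [ 69  68  68  59  67  69  68  68  68  45  28  27  27]
 [ 64  64  64  54  67  68  68  68  68  43  27  27  27]
 [ 58  58  57  42  49  50  50  49  50  34  26  26  26]
 [ 45  42  44  52 102 113 111 104 104 105 103 103 105]
 [ 44  53  82  84 141 116 110 100 141 143 139 142 143]
 [ 50  63  92  92 113 105 102  89 148 151 148 150 151]
 [ 53  70  92  92  93 104 102  89 149 151 147 151 151]
 [ 53  72  92  92  93 103 103  89 149 151 147 151 151]
 [ 50  79  92  92 148 147 137 134 149 151 147 150 151]
 [ 52 117 139 138 164 162 148 147 149 151 148 150 151]
 [ 52 128 153 152 165 161 148 147 149 151 148 150 151]
 [ 61 127 153 152 165 162 147 146 150 151 148 149 152]
 [ 64 140 153 152 158 152 147 147 150 150 148 151 151]]
[[417.6959803  121.90850101]
 [418.80307116 121.96561414]]
```

```bash
python3 -c "
from bench import r
print(r.close_job())"
```

```text
the job is handed in; nothing more can be done
None
```

The job is handed in at about 21 s of the 58 s: cover levered fully open with the spatula blade, spatula back on its rest, and the head still gripped with the button in and the pointer on the long mark (within about 0.3 mm in the last wrist image).

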